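Stop the belt sander, release its guard and hold it wide open

ROBOT

A 6-joint arm with a two-finger parallel gripper is mounted at the origin on the work surface. World frame = base frame: x ahead of the robot, y to its left, z up, the work surface at z = 0. Lengths are in m, angles in rad, forces in N, time in s.
With the tool pointing down it reaches from about 0.375 to 0.975 m from the base axis. Payload 3.8 kg.
Tool frame: the origin (TCP) lies at the very end of the fingers, on their centre line; the grasp point (between the pads) lies 19 mm behind it; z points along the fingers, y is the line along which they close (so a half turn about z gives the same grasp; the last joint's range is limited). The gripper opens to 85 mm and grips with 20 to 120 N. Pads are 22 mm wide; open, the fingers measure 114 mm over their backs; the gripper's body (76 mm by 85 mm) begins 54 mm behind the grasp point. The pads swing forward as they close: fully open they stand 13 mm farther back than shut.
Start: joints at [-1.178, 0.264, 1.604, -0, 1.274, -0.037], TCP at [0.281, -0.614, 0.231] pointing down, gripper open.
Joint ranges: [-2.63, 2.63], [-0.94, 2.18], [0.31, 2.57], [-1.31, 4.45], [0, 2.66], [-2.55, 2.55]. Speed limits (rad/s): [2.57, 2.57, 3.14, 3.14, 3.14, 3.14].

INTERFACE

Orientations are given as a rotation vector (axis times angle).
In Python, from workcell import monitor, viewer, job gives the robot as it stands. The module is installed in compiled form; this text tells all that it offers.
- The arm moves only by the tool step_arm, never from a script. Its argument "series" is one flat list of numbers, 4 for each row, row after row: the shift along the tool's x, y, z in m, then the turn about the tool's z in rad. A call has 1 to 8 rows; each row is the pose to reach, as a shift and turn from the pose commanded when the call began, along the tool's axes at that moment; what a row does not reach only later rows make up. A row lasts 1/8 s, in which the tool goes at most 62.5 mm and 10.7 degrees, less where a joint would pass 70% of its speed; a pose out of reach is approached as far as the arm can. A call with a gripper value outside its range is refused whole. "gripper" is the opening, from 0 (shut) to 1 (fully open), set as the call begins (left out, the last holds). The fingers move at their own pace and stop on an object; "newtons" is the grip in N (left out, the last holds). Time passes only in rows, so rows that repeat a pose let the fingers close. It gives the time, the measured TCP pose, the force, the opening and the grip force at its end, in the units of the state.
- monitor.read_state(): the state, without advancing time (a new reading comes with each control period).
- viewer.read_camera(name): name is "scene" or "top" or "wrist"; returns a dict with "image" (400x640x3 uint8, red, green, blue), "intrinsics" (3x3 intrinsics, pixels), "T" (4x4, takes a point from camera to world coordinates); the wrist camera has in their place "hand_eye" (4x4, takes a point from camera to tool coordinates, whose origin is the TCP and whose axes are the flange's). Camera axes: x right, y up, looking along -z (the intrinsics and any distortion apply to the point x, -y, -z); pixel columns grow to the right and rows downward; lengths in m; the calibration is good to about 2 mm. A picture is of the moment at which its call begins: read the wrist's pose just before it. There is no depth.
- job.finish_job(): hands the job in; it is judged then, once.
Trained networks look in a picture, given as the dict that the camera call returned (one of the last four; its "shot" number tells which), for a name from the list of things; names that differ only in an ending like _2 or _b are one class to them, and where a whole thing is asked for, a point or a joint stands for the part that bears it (a point fixed in the world has none). Each returns a list of dicts, best first, with "score" (0 to 1); they miss things now and then, are a little off and sometimes report something else, mostly with a low value. They report only what shows in the picture. A call takes as long as a camera call. They do not tell look-alikes from the thing itself.
- viewer.boxes_of(picture, label): "extent" ([centre column, centre row, width, height] in pixels, round what is visible of it).
- viewer.spot_point(picture, label): "point" ([column, row] in pixels: a listed point, or the origin of a listed thing).
The state is a dict: "time": time; "q": joint angles; "joint_vel": joint speeds; "joint_torque": joint torques, N m; "tool_pos": TCP position; "tcp_rot": TCP orientation; "wrist_force": force on the tool from outside, world axes, zero at the start; "torque": the same for the moment, N m; "width": opening from 0.0 (shut) to 1.0 (fully open); "grip_force": force on a finger pad.
Only numpy, scipy, OpenCV 4.12 (cv2) and the standard library are available. Lean on these libraries where they do the work, as an engineer would, in place of code of your own. Each camera call takes 0.05 s, during which the arm holds its last target. There are 200 camera calls.

TASK

Stop the bench belt sander by pressing the push button on its switch box fully down and letting it come back up. Then squeeze the guard catch with the long flat paddles fully together, after it the catch with the two round posts, leaving the guard shut until both are released. Take the guard, swing it out past its detent until it stands wide open, about square to the machine, and finish while still holding it there against its closing spring; leave the other things on the bench where they are.

Things in the scene. Friction and masses are not known exactly. Their poses are not given: they have to be found in the camera images.
- stop_button_top (a point): centre of the top face of the stop button: a round grey cap, 32 mm across, standing 11 mm out of a black collar 48 mm across and 12 mm high, on a grey switch box 85 x 85 x 55 mm fixed to the bench right of the sander. Pressed straight down.
- stop_button (a joint): stop button travel: 0 up, 0.007 m fully down; spring-returned, about 5 N when fully down; counts as pressed from 0.0055 and as released below 0.0015
- paddle_catch_mid (a point): midway between the two upright black paddles of the paddle catch (each 42 mm along x, 8 thick, 45 high), 172 mm above the bench; paddle tops 20 mm above, steel base (72 x 46 mm) 25 mm below this point. z up, axes parallel to the sander's. Squeezed along its y axis: 52 mm over the outer faces latched, 24 mm fully squeezed. 25 mm of clear room beside each paddle.
- paddle_catch_left (a joint): inward travel of the +y paddle: 0 latched, 0.014 m fully squeezed; slides stiffly (about 3 N) and stays where it is left; each side slides by itself and counts as released from 0.009
- paddle_catch_right (a joint): the same for the -y paddle
- post_catch_mid (a point): midway between the two upright black round posts (14 mm diameter, 45 high) of the post catch, 172 mm above the bench; post tops 20 mm above, steel base 25 mm below this point. Squeezed along its y axis: 52 mm over the outsides latched, 24 mm fully squeezed. The two catches stand 96 mm apart along y; either may be the one nearer the hinge.
- post_catch_left (a joint): inward travel of the +y post: 0 latched, 0.014 m fully squeezed; behaves as the paddles do
- post_catch_right (a joint): the same for the -y post
- guard_post (a point): grip of the guard: on the axis of an upright black round post, 18 mm in diameter, 172 mm above the bench; its top is 23 mm above this point, a bracket joins it to the guard 38 mm below. It stands 42 mm in front of the panel and 150 mm along the guard from the hinge, and moves with the joint guard, as do its axes: y along the guard towards the hinge, x from post to panel.
- guard_hinge (a point): point on the guard's upright hinge axis, 172 mm above the bench, at the +y (left) end of the guard; its axes are those of the sander (fixed to the bench): x away from the robot at yaw 0, y left, z up.
- guard (a joint): guard angle: 0 shut, growing as it swings out towards the robot, clockwise seen from above; 1.57 square to the machine, 1.75 stop. Locked (0.06 play) until both catches are released. A spring pulls it shut (1.5 N at the post shut, 3 N wide); the detent, a spring ball at 0.68 to 0.92 rad, takes about 5 N more to pass. Let go when wide, it swings shut.
- sander: belt sander fixed to the bench: base 250 x 300 mm (x -75 to 175, y -150 to 150 mm from the origin, at bench height), brown belt up to 112 mm high; beam before it, top at 135 mm, carries the catches, whose hook arms reach 62 mm towards -x at 165 to 172 mm height. Guard in front: clear panel 200 mm long, 8 thick, 40 to 150 mm above the bench, four lugs up to 164 mm.
- wood_round: bystander: loose pine disc, 110 mm across, 20 mm high, origin under its centre; leave alone
- glue_jar: bystander: loose jar, 60 mm across, 85 mm high, origin under its centre; leave alone
- screw_tray: bystander: loose blue tray, 110 x 80 x 35 mm, origin under its centre; leave alone
Mind the look-alikes: they are no part of the job. Leave any green look-alike of the part that bears stop_button_top alone.

How it is judged:
By the outcome, as a careful person would: the job done as asked, in the order asked, and still so for the second after the job is handed in, while the arm keeps its last pose, push and grip.
It also fails if it takes over 72 s, if anything falls off the work surface, if the arm or the gripper's body presses on something with over 40 N, if the wrist force passes 120 N, or if a joint passes its speed limit or range.

## Working session

There is one attempt and no reset: what is moved stays moved. The work goes in short steps, Python scripts to look and compute and a tool call to move; the robot and the scene stay as the last step left them, time stands still between calls to the robot, and variables do not carry over. Pictures are saved under pics/ and viewed, at most 10 in all, crops included, and the job is handed in when it is done.

Besides the shell and the picture viewer there is one more tool, called after ">>>" as a command line: name --argument value ..., lists and objects as JSON in quotes. step_arm: Moves the arm, as the interface text tells. Its arguments: {"type":"object","properties":{"series":{"type":"array"},"gripper":{"type":"number"},"newtons":{"type":"number"}},"required":["series"]}

```bash
mkdir -p pics; cat > h.py <<'E'
import numpy as np, cv2
from workcell import monitor, viewer, job
from scipy.spatial.transform import Rotation as R
def cam(n):
    s=monitor.read_state(); p=viewer.read_camera(n)
    if n=="wrist":
        T=np.eye(4);T[:3,:3]=R.from_rotvec(s["tcp_rot"]).as_matrix();T[:3,3]=s["tool_pos"]
        p["TW"]=T@np.array(p["hand_eye"])
    else: p["TW"]=np.array(p["T"])
    return p
def ray(p,uv):
    K=np.array(p["intrinsics"]); d=np.linalg.inv(K)@[uv[0],uv[1],1]
    return p["TW"][:3,3], p["TW"][:3,:3]@(d*[1,-1,-1])
def atz(p,uv,z):
    o,d=ray(p,uv); return o+d*(z-o[2])/d[2]
def tri(l):
    A=0;b=0
    for p,uv in l:
        o,d=ray(p,uv); d=d/np.linalg.norm(d); M=np.eye(3)-np.outer(d,d); A=A+M; b=b+M@o
    return np.linalg.solve(A,b)
def proj(p,X):
    c=np.linalg.inv(p["TW"])@np.r_[X,1]; v=np.array(p["intrinsics"])@[c[0],-c[1],-c[2]]; return v[:2]/v[2]
def save(p,n,crop=None,f=1):
    im=cv2.cvtColor(p["image"],cv2.COLOR_RGB2BGR)
    if crop: a,b,c,d=crop; im=im[b:d,a:c]
    cv2.imwrite("pics/"+n,cv2.resize(im,None,fx=f,fy=f,interpolation=cv2.INTER_CUBIC))
E
cat > a.py <<'E'
from h import *
np.set_printoptions(precision=3,suppress=True)
s=monitor.read_state(); print(s["tool_pos"],s["tcp_rot"],s["time"],s["width"])
P={n:cam(n) for n in("scene","top","wrist")}
for n in P:
    save(P[n],n+"1.png")
    print(n,{k:(np.array(v).round(3).tolist()) for k,v in P[n].items() if k in("intrinsics","T","hand_eye")},[k for k in P[n]])
    for l in ["stop_button_top","paddle_catch_mid","post_catch_mid","guard_post","guard_hinge","sander"]:
        print(n,l,[(np.round(d["point"]).tolist(),round(d["score"],2)) for d in viewer.spot_point(P[n],l)])
E
python3 a.py; python3 -c "
import cv2,numpy as np
cv2.imwrite('pics/c.png',cv2.resize(np.vstack([cv2.imread('pics/scene1.png'),cv2.imread('pics/top1.png')]),(480,600)))"
```

```text
[ 0.281 -0.613  0.23 ] [-3.067 -0.669  0.001] 0.0 1.0005593995701862
scene {'intrinsics': [[482.752, 0.0, 317.528], [0.0, 482.752, 201.367], [0.0, 0.0, 1.0]], 'T': [[-0.742, -0.499, 0.447, 1.196], [0.67, -0.556, 0.492, 0.775], [0.003, 0.665, 0.747, 1.249], [0.0, 0.0, 0.0, 1.0]]} ['image', 'intrinsics', 'T', 'shot', 'TW']
scene stop_button_top [([306.0, 129.0], 0.56), ([276.0, 184.0], 0.48), ([270.0, 148.0], 0.44), ([277.0, 108.0], 0.42)]
scene paddle_catch_mid [([279.0, 218.0], 0.92)]
scene post_catch_mid [([302.0, 240.0], 0.94)]
scene guard_post [([300.0, 204.0], 0.56)]
scene guard_hinge []
scene sander [([282.0, 269.0], 0.68)]
top {'intrinsics': [[442.433, 0.0, 318.91], [0.0, 442.433, 200.228], [0.0, 0.0, 1.0]], 'T': [[-0.025, 0.997, -0.078, 0.406], [-1.0, -0.024, 0.012, 0.022], [0.01, 0.079, 0.997, 1.455], [0.0, 0.0, 0.0, 1.0]]} ['image', 'intrinsics', 'T', 'shot', 'TW']
top stop_button_top [([420.0, 220.0], 0.61), ([374.0, 189.0], 0.58), ([469.0, 265.0], 0.57)]
top paddle_catch_mid [([308.0, 140.0], 0.78)]
top post_catch_mid [([272.0, 143.0], 0.82)]
top guard_post [([308.0, 171.0], 0.78)]
top guard_hinge [([252.0, 161.0], 0.7)]
top sander [([294.0, 142.0], 0.76)]
wrist {'intrinsics': [[301.952, 0.0, 320.168], [0.0, 301.952, 198.839], [0.0, 0.0, 1.0]], 'hand_eye': [[0.0, 0.947, 0.321, 0.081], [1.0, -0.0, 0.0, -0.0], [0.0, 0.321, -0.947, -0.143], [0.0, 0.0, 0.0, 1.0]]} ['image', 'intrinsics', 'hand_eye', 'shot', 'TW']
wrist stop_button_top [([167.0, 88.0], 0.8)]
wrist paddle_catch_mid []
wrist post_catch_mid []
wrist guard_post []
wrist guard_hinge []
wrist sander []
```

View pics/scene1.png

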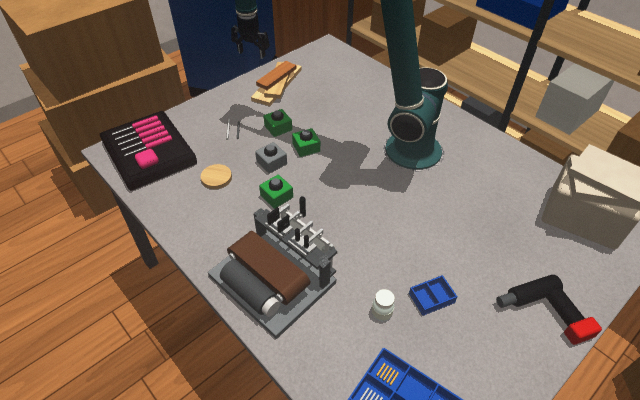

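View pics/top1.png

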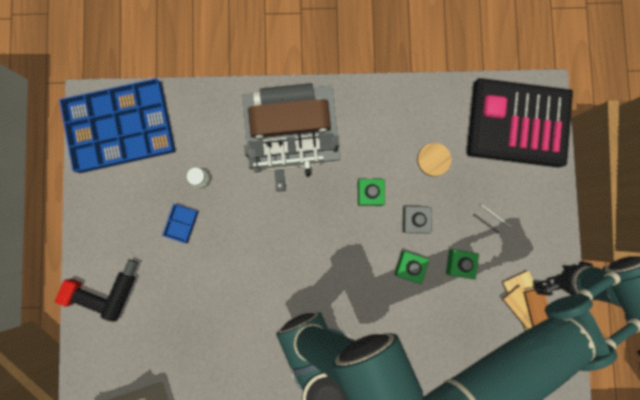

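Stop button candidates are, in the scene view, the green boxes at (278,122), (306,141) and (276,190) and the grey box at (270,150). In the top view the greens are at (372,192), (412,267) and (463,264), and the grey is at (419,219). I choose the grey one. The sander is at top (292,130). Next I triangulate and check in a close crop.

```bash
cat > b.py <<'E'
from h import *
np.set_printoptions(precision=4,suppress=True)
P={n:cam(n) for n in("scene","top")}
a,b=P["scene"],P["top"]
for l,u,v in [("btn",None,None),("paddle_catch_mid",0,0),("post_catch_mid",0,0),("guard_post",0,0),("sander",0,0)]:
    k="stop_button_top" if l=="btn" else l
    A=[d["point"] for d in viewer.spot_point(a,k)];B=[d["point"] for d in viewer.spot_point(b,k)]
    if l=="btn":
        A.sort(key=lambda p:np.hypot(p[0]-270,p[1]-148));B.sort(key=lambda p:np.hypot(p[0]-420,p[1]-220))
    if not A or not B: print(l,A,B);continue
    X=tri([(a,A[0]),(b,B[0])]);print(l,X,np.array(A[0])-proj(a,X),np.array(B[0])-proj(b,X))
for d in viewer.spot_point(b,"guard_hinge"):print("hinge",atz(b,d["point"],.172))
im=np.hstack([cv2.resize(p["image"][y:y+100,x:x+100],(400,400),interpolation=cv2.INTER_CUBIC) for p,x,y in((a,235,135),(b,240,80))])
im2=np.hstack([cv2.resize(p["image"][y:y+50,x:x+100],(400,200),interpolation=cv2.INTER_CUBIC) for p,x,y in((a,220,130),(b,370,195))])
cv2.imwrite("pics/crop.png",np.vstack([im,im2])[:,:,::-1])
E
python3 b.py
```

```text
btn [ 0.4472 -0.3002  0.0925] [-0.8842 -0.1436] [-0.7163  0.753 ]
paddle_catch_mid [0.6873 0.0416 0.168 ] [1.6073 0.222 ] [ 1.0867 -1.1631]
post_catch_mid [0.6751 0.1331 0.1561] [2.255  0.2512] [ 1.5099 -1.5438]
guard_post [0.6013 0.0385 0.1823] [1.4613 0.1718] [ 1.0402 -1.0765]
sander [0.72   0.0964 0.0108] [-1.7146 -0.1763] [-1.0742  1.1693]
hinge [0.6195 0.1949 0.172 ]
```

View pics/crop.png

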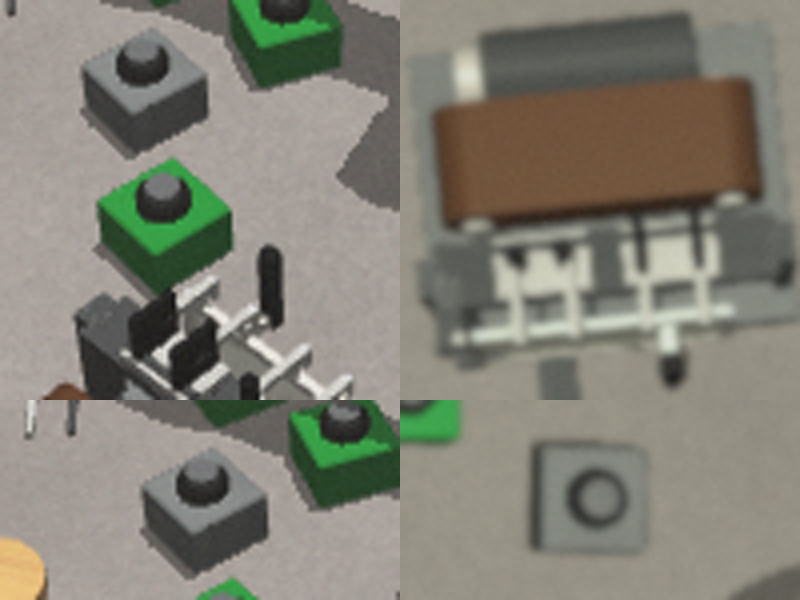

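The crop confirms the grey box with a grey cap and black collar at top (419,219). The paddle catch is on the right of the beam and the post catch on the left, nearer the hinge. The guard post is at top (308,171). Next I write a helper that converts a world target into shifts.

```bash
cat >> h.py <<'E'
def to(x,y,z,yaw=None):
    s=monitor.read_state(); M=R.from_rotvec(s["tcp_rot"]).as_matrix()
    y0=np.arctan2(M[1,0],M[0,0]); d=M.T@(np.array([x,y,z])-s["tool_pos"])
    t=0 if yaw is None else (y0-yaw+np.pi)%(2*np.pi)-np.pi
    print("shift",d.round(4),"turn",round(t,3),"yaw0",round(y0,3),"q",np.round(s["q"],2),"pos",np.round(s["tool_pos"],4),"t",s["time"])
E
python3 - <<'E'
from h import *
a,b=cam("scene"),cam("top")
for z in(.078,): print(atz(a,[270,148],z),atz(b,[420,220],z))
to(.45,-.305,.2,1.83)
E
```

```text
[ 0.45061641 -0.30091578  0.078     ] [ 0.4445611  -0.30785907  0.078     ]
shift [ 0.282  -0.2102  0.0313] turn -1.4 yaw0 0.43 q [-1.18  0.26  1.6   0.    1.27 -0.04] pos [ 0.2813 -0.6136  0.2313] t 1.8
```

>>> step_arm --series '[0.28, -0.21, 0.03, -1.4, 0.28, -0.21, 0.03, -1.4, 0.28, -0.21, 0.03, -1.4, 0.28, -0.21, 0.03, -1.4, 0.28, -0.21, 0.03, -1.4, 0.28, -0.21, 0.03, -1.4, 0.28, -0.21, 0.03, -1.4, 0.28, -0.21, 0.03, -1.4]' --gripper 0 --newtons 40

```text
time: 2.8
tool_pos: [0.4487, -0.3052, 0.2014]
tcp_rot: [1.909, 2.495, -0.0]
wrist_force: [0.7, 0.1, -0.0]
width: -0.004
grip_force: 0.0
```

```bash
python3 - <<'E'
from h import *
w,b,a=cam("wrist"),cam("top"),cam("scene")
to(.447,-.305,.11)
save(w,"w2.png")
for n,p in(("w",w),("t",b),("s",a)):
    for d in viewer.spot_point(p,"stop_button_top"): print(n,np.round(d["point"],1),round(d["score"],2),atz(p,d["point"],.078).round(4))
E
```

```text
shift [ 0.0013 -0.0011  0.0914] turn 0 yaw0 1.829 q [-0.64  0.04  1.92  0.    1.18 -0.9 ] pos [ 0.4484 -0.3059  0.2014] t 2.95
w [318.8 192.7] 0.88 [ 0.4467 -0.3074  0.078 ]
w [479.2  53.5] 0.73 [ 0.5401 -0.1611  0.078 ]
w [157.1 126.3] 0.71 [ 0.2968 -0.286   0.078 ]
w [152.4 282.1] 0.65 [ 0.3069 -0.445   0.078 ]
t [468.5 266. ] 0.6 [ 0.2986 -0.4523  0.078 ]
t [370.6 189.3] 0.45 [ 0.5444 -0.1569  0.078 ]
t [418.5 216.6] 0.41 [ 0.4553 -0.3036  0.078 ]
s [268.8 146.8] 0.64 [ 0.4498 -0.3089  0.078 ]
s [274.4 182.2] 0.56 [ 0.5457 -0.1568  0.078 ]
s [307.2 130.1] 0.53 [ 0.2855 -0.2862  0.078 ]
s [276.9 109.7] 0.45 [ 0.2926 -0.4574  0.078 ]
s [277.3 220.2] 0.43 [ 0.6425 -0.0215  0.078 ]
```

View pics/w2.png

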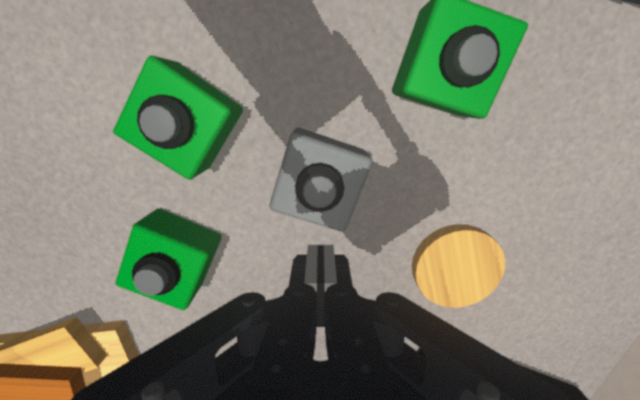

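The grey button is under the tool with its cap at (320,187). The greens are off at (165,122), (155,272) and (470,55).

>>> step_arm --series '[0.001, 0, 0.06, 0, 0.001, 0, 0.115, 0, 0.001, 0, 0.119, 0, 0.001, 0, 0.122, 0, 0.001, 0, 0.125, 0, 0.001, 0, 0.127, 0]'

```text
time: 3.85
tool_pos: [0.4498, -0.3064, 0.0766]
tcp_rot: [1.913, 2.486, 0.0]
wrist_force: [0.5, -0.9, 2.1]
width: -0.0
grip_force: 1.0
```

Contact has begun at about 77 mm, as expected.

>>> step_arm --series '[0, 0, 0.002, 0, 0, 0, 0.004, 0, 0, 0, 0.006, 0, 0, 0, 0.006, 0]'

```text
time: 4.35
tool_pos: [0.4498, -0.3064, 0.0709]
tcp_rot: [1.913, 2.486, -0.0]
wrist_force: [-0.9, 0.1, 13.4]
width: -0.002
grip_force: 6.7
```

Fully down: the force is well over the 5 N spring. Raise and head for the sander.

>>> step_arm --series '[0, 0, -0.02, 0, 0, 0, -0.08, 0, 0, 0, -0.14, 0, 0, 0, -0.2, 0, 0, 0, -0.24, 0]'

```text
time: 4.97
tool_pos: [0.4478, -0.3048, 0.3107]
tcp_rot: [1.915, 2.489, 0.0]
wrist_force: [0.4, -0.1, -0.6]
width: -0.002
grip_force: 0.0
```

```bash
python3 - <<'E'
from h import *
to(.62,.05,.31,3.27)
E
```

```text
shift [0.2988 0.2573 0.0008] turn -1.44 yaw0 1.83 q [-0.64 -0.03  1.79  0.    1.39 -0.9 ] pos [ 0.4478 -0.3048  0.3107] t 4.975
```

>>> step_arm --series '[0.3, 0.257, 0, -1.44, 0.3, 0.257, 0, -1.44, 0.3, 0.257, 0, -1.44, 0.3, 0.257, 0, -1.44, 0.3, 0.257, 0, -1.44, 0.3, 0.257, 0, -1.44, 0.3, 0.257, 0, -1.44, 0.3, 0.257, 0, -1.44]' --gripper 0.82

```text
time: 5.98
tool_pos: [0.6188, 0.0531, 0.3062]
tcp_rot: [0.213, -3.13, -0.001]
wrist_force: [-0.7, -0.8, 0.1]
width: 0.822
grip_force: 0.0
```

```bash
cat > c.py <<'E'
from h import *
import json,sys
np.set_printoptions(precision=4,suppress=True)
w=cam("wrist"); save(w,sys.argv[1]); o={"TW":w["TW"].tolist(),"K":np.array(w["intrinsics"]).tolist()}
for l,z in [("paddle_catch_mid",.172),("post_catch_mid",.172),("guard_post",.172),("guard_hinge",.172),("sander",0)]:
    D=viewer.spot_point(w,l)
    for d in D: print(l,np.round(d["point"],1),round(d["score"],2),atz(w,d["point"],z))
    if D:o[l]=list(map(float,D[0]["point"]))
json.dump(o,open(sys.argv[1]+".json","w")); to(.62,.12,.31)
E
python3 c.py w3.png
```

```text
paddle_catch_mid [297.5 245.4] 0.91 [0.6807 0.0382 0.172 ]
paddle_catch_mid [335.9 221.2] 0.49 [0.649  0.0729 0.172 ]
post_catch_mid [390.2 254.2] 0.83 [0.6777 0.134  0.172 ]
guard_post [312.2 154.7] 0.85 [0.5864 0.0412 0.172 ]
guard_hinge [455.8 208.5] 0.7 [0.6198 0.1871 0.172 ]
sander [337.5 219.1] 0.79 [0.7147 0.0944 0.    ]
shift [-0.0096  0.069  -0.0023] turn 0 yaw0 -3.016 q [ 0.04  0.13  1.63  0.    1.39 -1.66] pos [0.6191 0.0504 0.3077] t 6.275
```

View pics/w3.png

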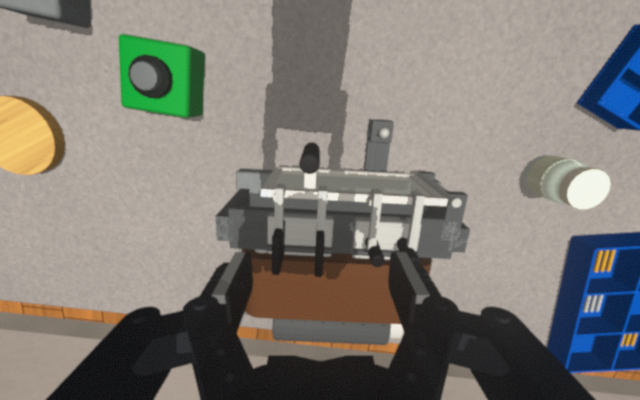

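The paddles are at (278,250) and (320,252), the posts at (376,252) and (405,248), and the guard post at (310,157). I take a second view from further left and nearer.

>>> step_arm --series '[0.05, 0.05, 0.02, 0, 0.05, 0.05, 0.02, 0, 0.05, 0.05, 0.02, 0]'

```text
time: 6.65
tool_pos: [0.5632, 0.0939, 0.2885]
tcp_rot: [-0.201, 3.135, -0.0]
wrist_force: [-0.4, 0.2, 1.0]
width: 0.82
grip_force: 0.0
```

```bash
python3 c.py w4.png; python3 - <<'E'
import json,numpy as np,cv2
from h import tri,proj
A,B=[json.load(open(f"w{i}.png.json")) for i in(3,4)]
ps=[{"TW":np.array(o["TW"]),"intrinsics":o["K"]} for o in(A,B)]
for l in A:
    if l in B and l not in("TW","K"):
        X=tri([(ps[0],A[l]),(ps[1],B[l])]);print(l,X.round(4),(proj(ps[0],X)-A[l]).round(1),(proj(ps[1],X)-B[l]).round(1))
im=cv2.imread("pics/w4.png")[120:370,180:500];cv2.imwrite("pics/w4c.png",cv2.resize(im,None,fx=2.4,fy=2.4,interpolation=cv2.INTER_CUBIC))
E
```

```text
paddle_catch_mid [253.7 297.2] 0.81 [0.6806 0.0406 0.172 ]
post_catch_mid [344.9 301.2] 0.87 [0.6735 0.1334 0.172 ]
post_catch_mid [408.8 263.1] 0.28 [0.6217 0.1884 0.172 ]
guard_post [260.8 212.5] 0.95 [0.5873 0.0417 0.172 ]
guard_hinge [407.4 260.9] 0.67 [0.6195 0.1865 0.172 ]
sander [304.3 251.4] 0.73 [0.7161 0.0878 0.    ]
shift [-0.0583  0.0194 -0.021 ] turn 0 yaw0 -3.014 q [ 0.12  0.04  1.76 -0.    1.35 -1.58] pos [0.5647 0.0934 0.2889] t 6.95
paddle_catch_mid [0.6841 0.0389 0.1666] [0.7 0.6] [-0.7 -0.6]
post_catch_mid [0.6824 0.1365 0.1614] [-0.8 -0.8] [0.8 0.8]
guard_post [0.5865 0.0415 0.1733] [0.4 0.3] [-0.4 -0.3]
guard_hinge [0.6197 0.1868 0.172 ] [-0.3 -0.2] [0.2 0.2]
sander [0.7015 0.0891 0.0296] [-1.  -1.1] [1.  1.1]
```

View pics/w4c.png

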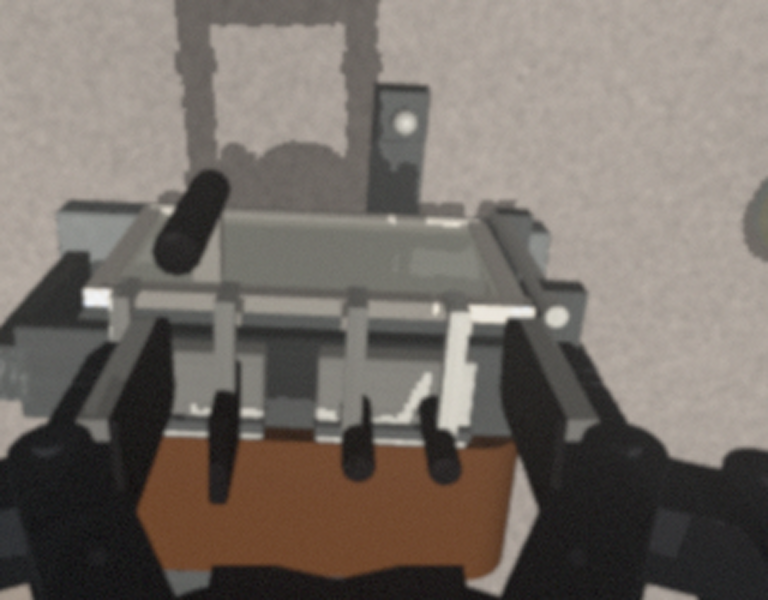

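The paddles show at (220,450) in the crop, the posts at (360,455) and (440,455), and the top edge of the panel gives a sander yaw of about 0.065. Next I hover over the paddle catch.

```bash
python3 - <<'E'
from h import *
to(.681,.039,.215,.062+np.pi)
E
```

```text
shift [-0.1084 -0.0687  0.0741] turn 0.065 yaw0 -3.014 q [ 0.12  0.04  1.76 -0.    1.35 -1.58] pos [0.5647 0.0934 0.2889] t 6.95
```

>>> step_arm --series '[-0.055, -0.035, 0.03, 0.065, -0.108, -0.069, 0.06, 0.065, -0.108, -0.069, 0.074, 0.065, -0.108, -0.069, 0.074, 0.065]'

```text
time: 7.45
tool_pos: [0.6785, 0.0385, 0.2109]
tcp_rot: [0.097, -3.134, -0.0]
wrist_force: [-0.2, 0.1, -0.8]
width: 0.822
grip_force: 0.0
```

```bash
python3 c.py w5.png; python3 - <<'E'
import cv2
from h import *
to(.681,.039,.154,.062+np.pi)
im=cv2.imread("pics/w5.png")[180:400,180:500];cv2.imwrite("pics/w5c.png",cv2.resize(im,None,fx=2.4,fy=2.4,interpolation=cv2.INTER_CUBIC))
E
```

```text
paddle_catch_mid [320.6 236.2] 0.98 [0.682  0.0388 0.172 ]
post_catch_mid [463.9 234.6] 0.89 [0.6751 0.1333 0.172 ]
guard_post [334.   89.1] 0.88 [0.5902 0.0406 0.172 ]
guard_post [319.2 239. ] 0.39 [0.6841 0.038  0.172 ]
guard_hinge [574.6 156.2] 0.89 [0.6193 0.1893 0.172 ]
sander [356.9 205.4] 0.79 [0.7186 0.0866 0.    ]
shift [ 0.0541  0.0836 -0.0937] turn 0 yaw0 -3.077 q [ 0.02  0.28  1.61  0.    1.25 -1.61] pos [0.6796 0.0401 0.2164] t 7.75
shift [-0.0011 -0.0012  0.0624] turn 0.002 yaw0 -3.077 q [ 0.02  0.28  1.61  0.    1.25 -1.61] pos [0.6796 0.0401 0.2164] t 7.75
```

View pics/w5c.png

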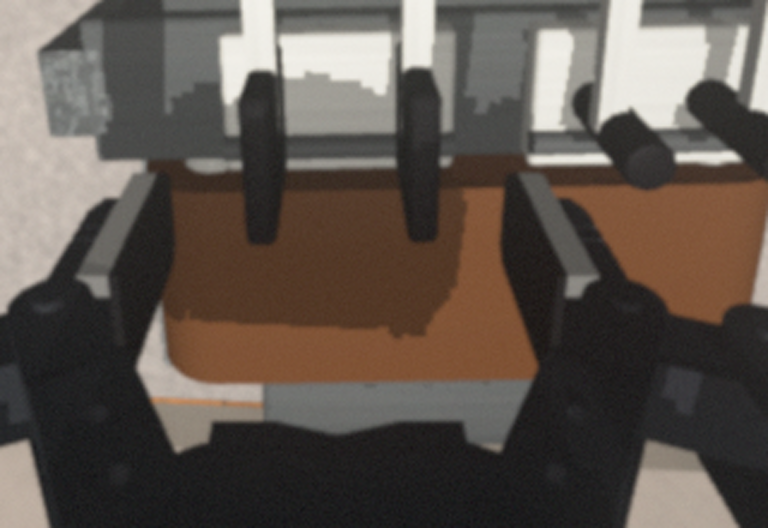

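The paddles at (260,150) and (420,150) are centred between the fingers and aligned with them. Descend and squeeze.

>>> step_arm --series '[0, 0, 0.03, 0, 0, 0, 0.055, 0, 0, 0, 0.06, 0, 0, 0, 0.06, 0]'

```text
time: 8.25
tool_pos: [0.6797, 0.0396, 0.1552]
tcp_rot: [-0.1, 3.139, 0.0]
wrist_force: [0.1, 0.1, -1.1]
width: 0.818
grip_force: 0.0
```

>>> step_arm --series '[0, 0, 0, 0, 0, 0, 0, 0, 0, 0, 0, 0, 0, 0, 0, 0, 0, 0, 0, 0, 0, 0, 0, 0, 0, 0, 0, 0, 0, 0, 0, 0]' --gripper 0 --newtons 35

```text
time: 9.25
tool_pos: [0.6811, 0.0389, 0.1574]
tcp_rot: [-0.101, 3.136, -0.001]
wrist_force: [-1.7, -0.4, 8.6]
width: 0.259
grip_force: 37.7
```

Squeezed to about 22–24 mm, which is fully together. Release, lift, and go to the post catch.

>>> step_arm --series '[0, 0, -0.002, 0, 0, 0, -0.002, 0, 0, 0, -0.002, 0, 0, 0, -0.002, 0, 0, 0, -0.03, 0, 0, 0, -0.06, 0]' --gripper 0.82

```text
time: 10.0
tool_pos: [0.6789, 0.0393, 0.2137]
tcp_rot: [0.099, -3.138, -0.0]
wrist_force: [-0.5, -0.6, -0.2]
width: 0.822
grip_force: 0.0
```

```bash
python3 - <<'E'
from h import *
to(.675,.1335,.215,.062+np.pi)
E
```

```text
shift [-0.002   0.0942 -0.0013] turn 0.001 yaw0 -3.078 q [ 0.02  0.29  1.61  0.    1.25 -1.61] pos [0.6789 0.0393 0.2137] t 10.0
```

>>> step_arm --series '[-0.001, 0.05, 0, 0, -0.001, 0.095, 0, 0, -0.001, 0.095, 0, 0]'

```text
time: 10.38
tool_pos: [0.6741, 0.1373, 0.2142]
tcp_rot: [0.105, -3.14, -0.001]
wrist_force: [0.3, -0.7, 0.8]
width: 0.821
grip_force: 0.0
```

```bash
python3 c.py w6.png; python3 - <<'E'
import cv2
im=cv2.imread("pics/w6.png")[180:400,180:500];cv2.imwrite("pics/w6c.png",cv2.resize(im,None,fx=2.4,fy=2.4,interpolation=cv2.INTER_CUBIC))
E
```

```text
paddle_catch_mid [171.7 232.2] 0.85 [0.6832 0.0379 0.172 ]
post_catch_mid [315.2 228.8] 0.77 [0.6743 0.1338 0.172 ]
guard_post [162.5  84.7] 0.91 [0.5902 0.0409 0.172 ]
guard_hinge [411.9 153.2] 0.74 [0.6197 0.19   0.172 ]
sander [283.1 200.2] 0.69 [0.7157 0.0937 0.    ]
shift [ 0.0554 -0.0096 -0.0959] turn 0 yaw0 -3.08 q [ 0.16  0.3   1.59 -0.    1.25 -1.47] pos [0.6747 0.1329 0.2141] t 10.675
```

View pics/w6c.png

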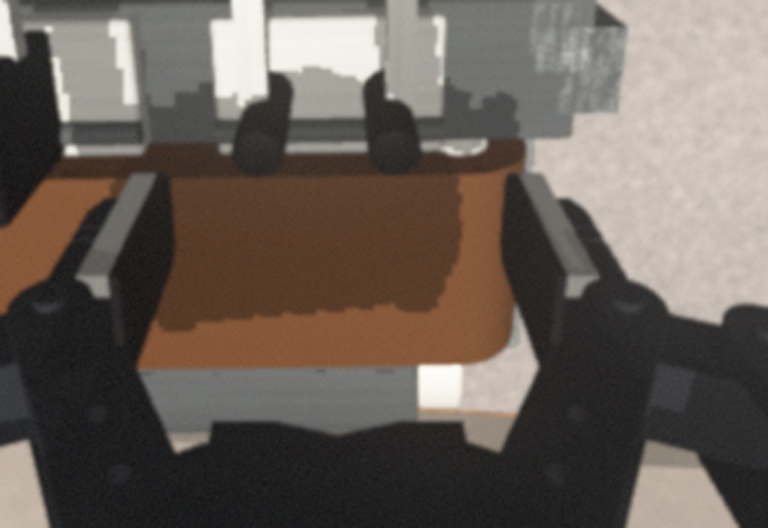

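The post tops are at crop (258,155) and (393,152), about 3 mm off centre to the left and 3 mm further away. I correct by -0.003 in x and y and descend.

>>> step_arm --series '[-0.003, -0.003, 0.03, 0, -0.003, -0.003, 0.053, 0, -0.003, -0.003, 0.058, 0, -0.003, -0.003, 0.058, 0]'

```text
time: 11.18
tool_pos: [0.6778, 0.1308, 0.1563]
tcp_rot: [0.098, -3.14, 0.0]
wrist_force: [-0.1, 1.0, -0.2]
width: 0.822
grip_force: 0.0
```

>>> step_arm --series '[0, 0, 0, 0, 0, 0, 0, 0, 0, 0, 0, 0, 0, 0, 0, 0, 0, 0, 0, 0, 0, 0, 0, 0, 0, 0, 0, 0, 0, 0, 0, 0]' --gripper 0 --newtons 35

```text
time: 12.18
tool_pos: [0.679, 0.1349, 0.1598]
tcp_rot: [-0.1, 3.136, 0.008]
wrist_force: [-2.5, 8.6, 8.6]
width: 0.249
grip_force: 35.6
```

>>> step_arm --series '[0, 0, -0.002, 0, 0, 0, -0.002, 0, 0, 0, -0.002, 0, 0, 0, -0.002, 0, 0, 0, -0.03, 0, 0, 0, -0.06, 0]' --gripper 0.82

```text
time: 12.92
tool_pos: [0.6771, 0.131, 0.2157]
tcp_rot: [0.099, -3.138, 0.001]
wrist_force: [-0.3, 0.2, 0.0]
width: 0.822
grip_force: 0.0
```

```bash
python3 - <<'E'
from h import *
to(.590,.041,.225,.062+np.pi)
E
```

```text
shift [ 0.0926 -0.0843 -0.0091] turn 0.001 yaw0 -3.079 q [ 0.16  0.3   1.58 -0.    1.26 -1.48] pos [0.6771 0.131  0.2157] t 12.925
```

>>> step_arm --series '[0.03, -0.03, -0.01, 0, 0.065, -0.06, -0.01, 0, 0.092, -0.085, -0.01, 0, 0.092, -0.085, -0.01, 0]'

```text
time: 13.42
tool_pos: [0.5897, 0.039, 0.2263]
tcp_rot: [0.095, -3.139, 0.001]
wrist_force: [-0.3, -0.1, -0.6]
width: 0.817
grip_force: 0.0
```

```bash
python3 c.py w7.png; python3 - <<'E'
import cv2
im=cv2.imread("pics/w7.png")[160:400,160:500];cv2.imwrite("pics/w7c.png",cv2.resize(im,None,fx=2.3,fy=2.3,interpolation=cv2.INTER_CUBIC))
E
```

```text
paddle_catch_mid [312.7 329.5] 0.89 [0.6839 0.0384 0.172 ]
guard_post [322.  220.8] 0.85 [0.5889 0.0399 0.172 ]
guard_hinge [520.5 271.1] 0.65 [0.6204 0.1908 0.172 ]
sander [349.9 257.1] 0.9 [0.7125 0.0872 0.    ]
shift [-0.033   0.0767 -0.0838] turn 0 yaw0 -3.078 q [ 0.03  0.11  1.79  0.    1.24 -1.61] pos [0.592  0.0414 0.2262] t 13.725
```

View pics/w7c.png

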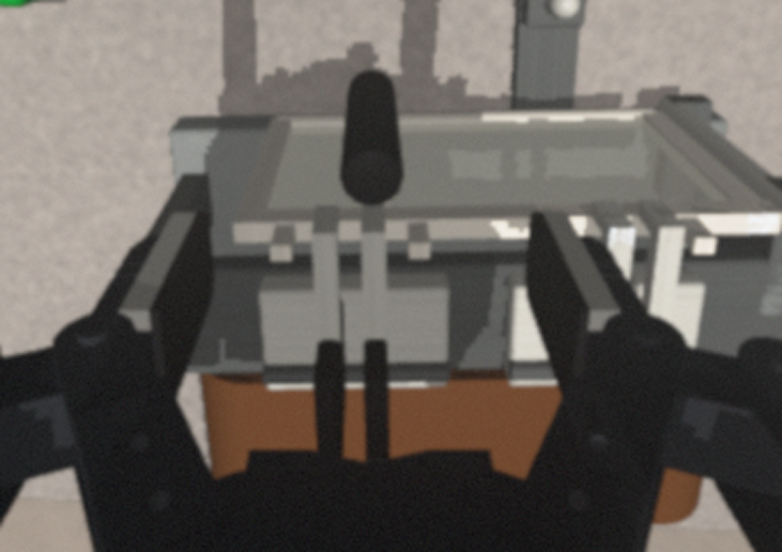

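The paddles are together, the lugs are free of the hook arms, and the guard post at (371,178) is centred between the fingers. Descend and grip it.

>>> step_arm --series '[-0.003, 0, 0.03, 0, -0.003, 0, 0.065, 0, -0.003, 0, 0.071, 0, -0.003, 0, 0.071, 0]'

```text
time: 14.22
tool_pos: [0.5945, 0.0413, 0.1552]
tcp_rot: [0.1, -3.139, 0.0]
wrist_force: [-0.3, -0.3, -0.1]
width: 0.822
grip_force: 0.0
```

>>> step_arm --series '[0, 0, 0, 0, 0, 0, 0, 0, 0, 0, 0, 0, 0, 0, 0, 0, 0, 0, 0, 0, 0, 0, 0, 0, 0, 0, 0, 0, 0, 0, 0, 0]' --gripper 0 --newtons 80

```text
time: 15.22
tool_pos: [0.5951, 0.0399, 0.1567]
tcp_rot: [-0.099, 3.138, -0.003]
wrist_force: [-0.4, -4.8, 5.0]
width: 0.188
grip_force: 77.8
```

```bash
cat > arc.py <<'E'
from h import *
import sys
# rows relative to the current tool pose; hinge seen from post in guard frame: (hx,hy); guard frame = tool frame turned pi (x_t=-x_g, y_t = y_g)
psi=.062; s=monitor.read_state(); P=np.array(s["tool_pos"][:2]); M=R.from_rotvec(s["tcp_rot"]).as_matrix()
H=np.array([float(sys.argv[1]),float(sys.argv[2])]); print("r",np.linalg.norm(P-H),"pos",P,"yaw",np.arctan2(M[1,0],M[0,0]))
for a in map(float,sys.argv[3:]):
    c,n=np.cos(-a),np.sin(-a); Q=H+np.array([[c,-n],[n,c]])@(P-H); d=M[:2,:2].T@(Q-P); print(a,d.round(4),a,Q.round(3))
E
python3 arc.py .6204 .1905 .15 .3 .45 .6 .75 .9 1.05 1.2 1.35 1.5 1.57
```

```text
r 0.15267716632733366 pos [0.59509104 0.03993515] yaw -3.078373017276522
0.15 [0.0218 0.0069] 0.15 [0.573 0.045]
0.3 [0.0424 0.0169] 0.3 [0.552 0.054]
0.45 [0.0612 0.0299] 0.45 [0.532 0.066]
0.6 [0.0779 0.0456] 0.6 [0.514 0.081]
0.75 [0.092  0.0636] 0.75 [0.499 0.098]
0.9 [0.1033 0.0835] 0.9 [0.487 0.117]
1.05 [0.1115 0.1049] 1.05 [0.477 0.138]
1.2 [0.1164 0.1272] 1.2 [0.471 0.16 ]
1.35 [0.1179 0.15  ] 1.35 [0.468 0.182]
1.5 [0.116  0.1728] 1.5 [0.468 0.205]
1.57 [0.1139 0.1833] 1.57 [0.47  0.216]
```

Gripped: opening 16 mm at 78 N on the 18 mm post. Swing out along the arc with the hinge at tool (-0.040, 0.150), starting gently.

>>> step_arm --series '[0.0073, 0.0022, 0, 0.05, 0.0148, 0.0047, 0, 0.1, 0.022, 0.0077, 0, 0.15, 0.029, 0.0109, 0, 0.2, 0.036, 0.0146, 0, 0.25, 0.0425, 0.0185, 0, 0.3, 0.0425, 0.0185, 0, 0.3]'

```text
time: 16.1
tool_pos: [0.5507, 0.0549, 0.1567]
tcp_rot: [0.371, 3.118, -0.005]
wrist_force: [-2.1, -8.1, 7.6]
width: 0.191
grip_force: 78.5
```

```bash
python3 - <<'E'
import numpy as np
hx,hy=-.040,.150
for b in(.3,):
  for a in np.arange(.05,1.35,.05):
    c,s=np.cos(a),np.sin(a); print(a.round(2),np.round([hx-(c*hx-s*hy),hy-(s*hx+c*hy)],4))
from h import *
w=cam("wrist"); to(.5,.1,.155); print([ (np.round(d["point"]),d["score"]) for d in viewer.spot_point(w,"guard_post")])
s=monitor.read_state();print(s["wrist_force"],s["torque"])
E
```

```text
0.05 [0.0074 0.0022]
0.1 [0.0148 0.0047]
0.15 [0.022  0.0077]
0.2 [0.029  0.0109]
0.25 [0.0359 0.0146]
0.3 [0.0425 0.0185]
0.35 [0.049  0.0228]
0.4 [0.0553 0.0274]
0.45 [0.0613 0.0323]
0.5 [0.067  0.0375]
0.55 [0.0725 0.043 ]
0.6 [0.0777 0.0488]
0.65 [0.0826 0.0548]
0.7 [0.0872 0.061 ]
0.75 [0.0915 0.0675]
0.8 [0.0955 0.0742]
0.85 [0.0991 0.0811]
0.9 [0.1024 0.0881]
0.95 [0.1053 0.0953]
1.0 [0.1078 0.1026]
1.05 [0.11   0.1101]
1.1 [0.1118 0.1176]
1.15 [0.1133 0.1252]
1.2 [0.1143 0.1329]
1.25 [0.115  0.1407]
1.3 [0.1152 0.1484]
shift [0.06   0.032  0.0015] turn 0 yaw0 2.905 q [ 0.06  0.09  1.95 -0.    1.1  -1.28] pos [0.5508 0.0548 0.1567] t 16.15
[(array([320., 270.]), 0.94)]
[-2.85515887 -8.71278119  7.6648661 ] [-1.14068558  0.41346544 -0.01109364]
```

Forces are small. Continue past the detent to about 0.95.

>>> step_arm --series '[0.0148, 0.0042, 0, 0.1, 0.029, 0.0101, 0, 0.2, 0.0425, 0.0175, 0, 0.3, 0.0553, 0.0264, 0, 0.4, 0.067, 0.0365, 0, 0.5, 0.0777, 0.0478, 0, 0.6, 0.0826, 0.0538, 0, 0.65, 0.0826, 0.0538, 0, 0.65]'

```text
time: 17.2
tool_pos: [0.4812, 0.1274, 0.1567]
tcp_rot: [-1.347, -2.836, 0.006]
wrist_force: [-9.6, -8.2, 13.2]
width: 0.191
grip_force: 79.6
```

>>> step_arm --series '[0.0148, 0.0037, -0.0005, 0.1, 0.029, 0.0094, -0.001, 0.2, 0.0425, 0.0169, -0.001, 0.3, 0.0553, 0.0258, -0.001, 0.4, 0.067, 0.0359, -0.001, 0.5, 0.0777, 0.0472, -0.001, 0.6, 0.0805, 0.0502, -0.001, 0.63, 0.0805, 0.0502, -0.001, 0.63]'

```text
time: 18.2
tool_pos: [0.4696, 0.2226, 0.1567]
tcp_rot: [-2.16, -2.279, 0.004]
wrist_force: [-5.6, -2.8, 7.1]
width: 0.19
grip_force: 78.9
```

```bash
python3 - <<'E'
from h import *
t=cam("top");w=cam("wrist"); s=monitor.read_state()
print(s["wrist_force"],s["torque"],s["grip_force"],s["width"]); to(.47,.216,.156)
for n,p in(("t",t),("w",w)):print(n,[(atz(p,d["point"],.172).round(3),round(d["score"],2)) for d in viewer.spot_point(p,"guard_post")])
im=np.hstack([cv2.resize(t["image"][70:270,150:370],(396,360)),cv2.resize(w["image"],(400,360))]);cv2.imwrite("pics/fin.png",im[:,:,::-1])
E
```

```text
[-5.28945373 -3.36835428  6.28760777] [-0.46885257  0.72293368 -0.11748878] 78.92594933509827 0.18856641673469185
shift [-0.0064  0.0001  0.0007] turn 0 yaw0 1.625 q [0.39 0.03 2.01 0.   1.1  0.34] pos [0.4696 0.2224 0.1567] t 18.3
t [(array([0.48 , 0.226, 0.172]), 0.64), (array([ 0.617, -0.325,  0.172]), 0.61)]
w [(array([0.469, 0.227, 0.172]), 0.77)]
```

View pics/fin.png

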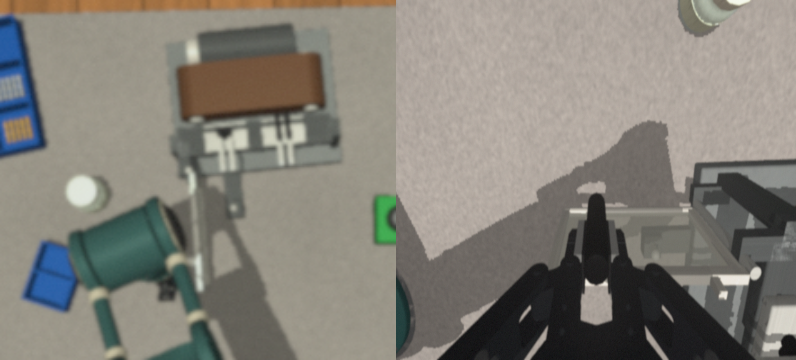

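The left picture shows the guard panel square to the machine from (190,170) to (205,290), with the post held by the fingers at (597,265) on the right. The bystanders are untouched. Handing in.

```bash
python3 -c "
from workcell import job; print(job.finish_job())"
```

```text
the job is handed in; nothing more can be done
None
```

I pressed and released the stop button, squeezed the paddle catch and then the post catch, and swung the guard wide open to about 1.58 rad; I handed the job in at about 18 s with the arm still holding it there.

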